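# Chuck the twig pots and press in their brass sockets

## Task

Get the turned wooden pots ready for the twig trees: clamp each pot that stands on the table, one after the other, upright on the bench chuck by swinging the chuck's handle until the jaws grip it firmly, and only then press a brass socket from the rack into its bore until the flange lies flush on the pot's top. Open the chuck again, stand the finished pot upright in the wooden tray, and in the end leave the chuck empty with its handle swung back fully open. Leave the other things on the table where they are.

Things in the scene. Friction and masses are not known exactly. Their poses are not given: they have to be found in the camera images.
- pot1: plain turned beech pot, a straight cylinder of diameter 60 mm, 65 mm tall, about 0.13 kg, with a dark line halfway up and a bore in the middle of its top; origin at the centre of its underside, z up its axis. Stands on the table at the start. There are one or two pots: an absent one has no pose
- pot2: another pot, the same as pot1; may be absent
- pot1_mouth (a point): centre of the top face of pot1, 65 mm above its origin. Here opens the bore: diameter 26 mm, 29 mm deep. A spigot drops freely in until its flange is 13 mm above the top; from there the bore is tight: pushing on takes about 5 to 15 N until the flange lies on the pot's top, and it then stays put
- pot2_mouth (a point): centre of the top face of pot2, 65 mm above its origin. Here opens the bore: diameter 26 mm, 29 mm deep. A spigot drops freely in until its flange is 13 mm above the top; from there the bore is tight: pushing on takes about 5 to 15 N until the flange lies on the pot's top, and it then stays put
- socket1: brass twig socket, 61 mm tall: spigot (diameter 24, 26 mm long, its lowest 9 mm tapering to 22, tip 19), flange (diameter 38, 5 mm thick), and above it a collar tube (diameter 22, 30 mm tall) to hold it by. Origin at the centre of the spigot's lower end, z up. All sockets are alike; any serves any pot. It starts in the rack, its flange on the rack's top, with 2 mm play
- socket2: brass twig socket, 61 mm tall: spigot (diameter 24, 26 mm long, its lowest 9 mm tapering to 22, tip 19), flange (diameter 38, 5 mm thick), and above it a collar tube (diameter 22, 30 mm tall) to hold it by. Origin at the centre of the spigot's lower end, z up. All sockets are alike; any serves any pot. It starts in the rack, its flange on the rack's top, with 2 mm play
- socket3: brass twig socket, 61 mm tall: spigot (diameter 24, 26 mm long, its lowest 9 mm tapering to 22, tip 19), flange (diameter 38, 5 mm thick), and above it a collar tube (diameter 22, 30 mm tall) to hold it by. Origin at the centre of the spigot's lower end, z up. All sockets are alike; any serves any pot. It starts in the rack, its flange on the rack's top, with 2 mm play
- socket1_shoulder (a point): point on the axis of socket1 at the underside of its flange, 26 mm above its origin; it meets the pot's mouth point when the socket is home
- socket2_shoulder (a point): point on the axis of socket2 at the underside of its flange, 26 mm above its origin; it meets the pot's mouth point when the socket is home
- socket3_shoulder (a point): point on the axis of socket3 at the underside of its flange, 26 mm above its origin; it meets the pot's mouth point when the socket is home
- rack: plywood socket rack fixed to the table, 68 mm (x) by 180 mm (y), 36 mm tall; three cells in a row along its own y, 56 mm apart, the middle one at its centre; origin at the centre of its underside
- tray: low wooden tray fixed to the table, 250 mm (its own x) by 150 mm (its own y), walls 24 mm tall and 6 mm thick, floor 6 mm thick; origin at the centre of its underside. Empty at the start; both pots fit in side by side along its x
- chuck: bench chuck bolted to the table: dark base flange of diameter 156 mm, steel body of diameter 112 mm whose flat face lies 60 mm above the table; origin at the centre of its underside. A dark knurled sleeve (diameter 132 mm, from 24 to 50 mm high) turns round the body and moves three jaws together
- chuck_face (a point): centre of the chuck's flat upper face, on its axis, 60 mm above the table: a pot stands here. The three jaws on the face are 22 mm tall and 16 mm wide, 120 degrees apart; their black nylon gripping faces lie 36 mm from the axis when open and move in 7 mm per rad of the sleeve
- sleeve (a joint): turn of the chuck sleeve, rad: 0 fully open, growing clockwise seen from above, stop at 1.15. The jaws meet a pot at about 0.86; from there their nylon facings are squeezed; firm at 1.05 to 1.15. When let go it springs back by up to 0.1 and stays, still gripping. It stays wherever it is left. Turning takes about 2.5 N at the handle, squeezing firmly about 5 to 7 N. Starts between 0.25 and 0.75
- handle (a point): centre of the grip of the upright black hand knob (diameter 26 mm, from 36 to 88 mm above the table, this point 66 mm) that stands on the end of the sleeve's bar, 130 mm from the chuck's axis; it turns with the sleeve. The steel bar (diameter 12 mm, 37 mm above the table) runs from it radially to the sleeve
- jaw1: jaw 1 of the chuck, a steel block sliding radially on the face; its frame has x pointing outward from the chuck's axis
- jaw2: jaw 2 of the chuck, a steel block sliding radially on the face; its frame has x pointing outward from the chuck's axis
- jaw3: jaw 3 of the chuck, a steel block sliding radially on the face; its frame has x pointing outward from the chuck's axis
- persimmon1: finished clay persimmon, diameter 54 mm, 50 mm tall, a bystander; origin at its underside
- persimmon2: another finished clay persimmon, a bystander
- glue: white glue bottle, diameter 42 mm, 120 mm tall, a bystander
- mallet: rubber mallet lying on the table, 240 mm long, a bystander
- awl: awl lying on the table, 170 mm long, a bystander
Not all that is in view belongs to the job. What is shaped like the pot1 but blue or purple is not meant.

How it is judged:
By the outcome, as a careful person would: the job done as asked, in the order asked, and still so for the second after the job is handed in, with the robot touching nothing.
Of pot1, pot2 only 1 to 2 are there at a start; the rules pass over those that are not, and their reading is None.
At some moment in a run one of pot1, pot2 may be knocked a few centimetres aside while the robot is not near it.
It also fails if it takes over 210 s, if anything falls off the work surface, if the arm or the gripper's body presses on something with over 40 N, if the wrist force passes 120 N, or if a joint passes its speed limit or range.

## Robot

A 7-joint arm with a two-finger parallel gripper is mounted at the origin on the work surface. World frame = base frame: x ahead of the robot, y to its left, z up, the work surface at z = 0. Lengths are in m, angles in rad, forces in N, time in s.
With the tool pointing down it reaches from about 0.35 to 0.9 m from the base axis. Payload 19.9 kg.
Tool frame: the origin (TCP) lies between the finger pads; the fingertips stand 19 mm ahead of it and the grasp point (between the pads) is the TCP; z points along the fingers, y is the line along which they close (so a half turn about z gives the same grasp; the last joint's range is limited). The gripper opens to 94 mm and grips with 3 to 60 N. Pads are 16 mm wide; open, the fingers measure 119 mm over their backs; the gripper's body (75 mm by 177 mm) begins 78 mm behind the grasp point.
Start: joints at [1.272, 0.417, -0.01, 1.614, 0.005, 1.111, -0.053], TCP at [0.159, -0.604, 0.224] pointing down, gripper open.
Joint ranges: [-2.81, 2.81], [-0.39, 2.02], [-1.27, 1.25], [0.06, 2.57], [-1.19, 4.33], [0.19, 2], [-2.82, 2.82]. Speed limits (rad/s): [1.89, 1.89, 2.39, 2.39, 3.01, 3.01, 3.01].

## Interface

Orientations are given as a 3x3 rotation matrix whose columns are the frame's x, y, z axes.
In Python, from rig import robot gives the robot as it stands. Calls block until the motion is done:
- robot.move_ptp(position, orientation): joint-space move of the TCP to a pose.
- robot.move_linear(position, velocity=0.15, frame=None, threshold=None): straight line of the TCP; frame=None keeps the orientation; velocity is the mean speed in m/s. With threshold (N) it stops when the force on the tool has changed by that much, and returns True; else False.
- robot.goto_joints(angles): joint-space move.
- robot.gripper_to(opening): finger opening in m; the grip force is fixed at half the most; returns when the fingers have stopped.
- robot.pause(seconds).
- robot.ik(position, orientation): joint angles nearest the present ones, or None.
- robot.get_state(): the state.
- robot.grab_frame(name): name is "scene" or "top" or "wrist"; returns the picture (480x640x3 uint8, red, green, blue); there is no depth.
- robot.camera_info(name): a dict with "fx", "fy", "cx", "cy" (pixels), "rvec" (rotation vector, rad) and "tvec" (3), from world to camera coordinates, as OpenCV has them. Camera axes: x right, y down, z forward; pixel columns grow to the right and rows downward; lengths in m; the calibration is good to about 2 mm. The wrist camera is an equidistant fisheye: a pixel r from the principal point sees the ray r / f radians off the axis. A picture is of the moment at which its call begins: read the wrist's pose just before it. camera_info takes no time and is no camera call; for the wrist camera it gives the pose at the moment of the call.
A pose or a line that the arm cannot do raises robot.PlanningError and nothing moves.
- robot.sign_off(): hands the job in; it is judged then, once.
The state is a dict: "time": time; "qpos": joint angles; "joint_vel": joint speeds; "effort": joint torques, N m; "ee_pos": TCP position; "tool_rot": TCP orientation; "force": force on the tool from outside, world axes, zero at the start; "moment": the same for the moment, N m; "opening": finger opening in m; "grasp_force": force on a finger pad.
Only numpy, scipy, OpenCV 4.12 (cv2) and the standard library are available. Lean on these libraries where they do the work, as an engineer would, in place of code of your own. Each camera call takes 0.05 s, during which the arm holds its last target. There are 200 camera calls.

## Working session

There is one attempt and no reset: what is moved stays moved. The work goes in short steps, each a Python script; the robot and the scene stay as the last script left them, time stands still between calls to the robot, and variables do not carry over. Pictures are saved under pics/ and viewed, at most 14 in all, crops included, and the job is handed in when it is done.

```bash
ls; mkdir -p pics
python3 - <<'E'
from rig import robot
import cv2
for n in("scene","top"):
    cv2.imwrite(f"pics/{n}0.png",robot.grab_frame(n)[:,:,::-1]); print(robot.camera_info(n))
s=robot.get_state();print(s["time"],s["force"],s["opening"],s["tool_rot"],s["ee_pos"])
print(robot.camera_info("wrist"))
E
```

```text
pics
{'fx': 556.4344094190817, 'fy': 556.4344094190817, 'cx': 323.2581819588016, 'cy': 237.6071114689182, 'rvec': array([ 1.56004151,  2.17492252, -0.70928353]), 'tvec': array([ 0.1103724 , -0.43532097,  1.51694204])}
{'fx': 517.828649359874, 'fy': 517.828649359874, 'cx': 321.97805572537, 'cy': 241.51483919220655, 'rvec': array([ 2.17392136, -2.22784414,  0.07461794]), 'tvec': array([0.06889466, 0.57339656, 1.4376942 ])}
0.1 [ 0.06604953 -0.13457108 -0.48732508] 0.09394023978911278 [[ 9.66953286e-01  2.54953380e-01 -3.40723354e-04]
 [ 2.54953603e-01 -9.66952676e-01  1.08780957e-03]
 [-5.21226313e-05 -1.13872969e-03 -9.99999350e-01]] [ 0.15926423 -0.60402915  0.22389382]
{'fx': 371.64829954431775, 'fy': 371.64829954431775, 'cx': 319.35541887838264, 'cy': 234.21819142145011, 'rvec': array([-2.29592434,  1.76793483,  0.263981  ]), 'tvec': array([-0.62453069, -0.03141004,  0.39239287])}
```

View pics/scene0.png

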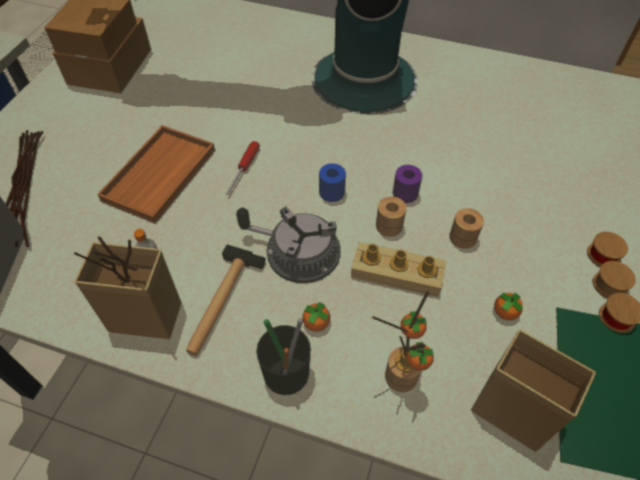

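View pics/top0.png

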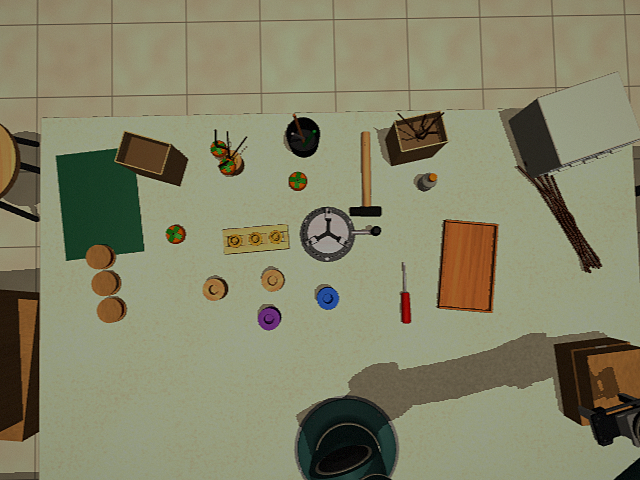

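The scene and top views show two beech pots at top (215,288) and (273,279), the rack near (256,239), the chuck at (327,234) with its knob at (375,231), and the tray at (468,266). I'll enlarge the top view to read these more closely.

```bash
python3 - <<'E'
import cv2
a=cv2.imread("pics/top0.png")
cv2.imwrite("pics/c1.png",cv2.resize(a[195:325,190:400],(798,494),interpolation=cv2.INTER_CUBIC))
E
cat > h.py <<'E'
import numpy as np, cv2
from rig import robot
def px2w(name,u,v,z,ci=None):
    c=ci or robot.camera_info(name)
    R=cv2.Rodrigues(np.array(c["rvec"]))[0]; t=np.array(c["tvec"])
    a=np.array([(u-c["cx"])/c["fx"],(v-c["cy"])/c["fy"]])
    if name=="wrist":
        r=np.hypot(*a); d=np.array([*(a/r*np.sin(r)),np.cos(r)]) if r>1e-9 else np.array([0,0,1.])
    else: d=np.array([*a,1.])
    o=-R.T@t; d=R.T@d
    return o+d*(z-o[2])/d[2]
def down(yaw):  # tool pointing down, finger-closing axis (y) at angle yaw in the world
    y=np.array([np.cos(yaw),np.sin(yaw),0]); z=np.array([0,0,-1.]); return np.column_stack([np.cross(y,z),y,z])
E
```

```text
(no output)
```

View pics/c1.png

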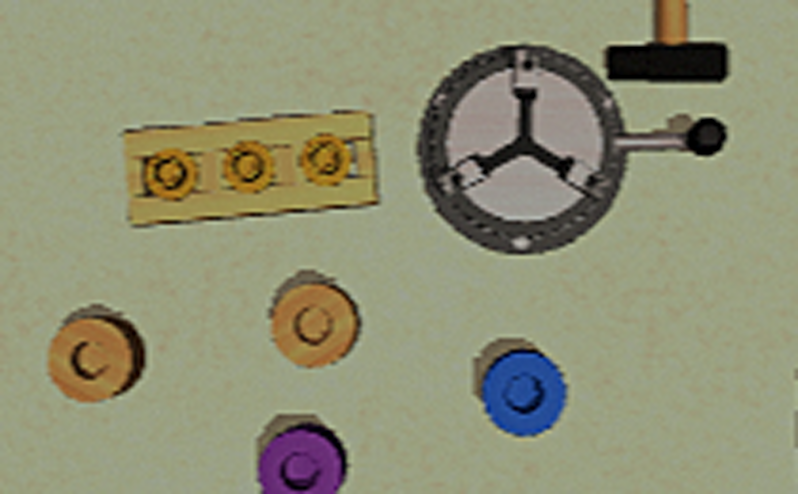

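The enlarged crop shows the chuck face centre at about (524,145) in crop pixels and the knob top at (707,136). The socket collars are at (172,173), (249,166) and (327,158), and the pot tops at (90,359) and (315,323).

Run:
```python
from h import *
f=lambda X,Y,z:px2w("top",190+X/3.8-.4,195+Y/3.8-.4,z).round(4)
for n,X,Y,z in[("face",524,145,.06),("knob",707,136,.088),("s_l",172,173,.071),("s_m",249,166,.071),("s_r",327,158,.071),("potA",90,359,.065),("potB",315,323,.065),("blue",524,393,.065),("purple",300,470,.065)]: print(n,f(X,Y,z))
for p in[(444,220),(497,223),(493,312),(438,308)]: print("tray",px2w("top",*p,.024).round(4))
f=px2w("top",524/3.8+190,145/3.8+195,.06)
s=robot.get_state();c=robot.camera_info("wrist");R=cv2.Rodrigues(c["rvec"])[0]
print("cam in tool",s["tool_rot"].T@(-R.T@c["tvec"]-s["ee_pos"]), (s["tool_rot"].T@R.T).round(2))
```

```text
face [0.596  0.0399 0.06  ]
knob [ 0.5973 -0.0882  0.088 ]
s_l [0.5813 0.29   0.071 ]
s_m [0.585  0.2354 0.071 ]
s_r [0.5893 0.1801 0.071 ]
potA [0.4513 0.3508 0.065 ]
potB [0.4727 0.1914 0.065 ]
blue [0.4195 0.0445 0.065 ]
purple [0.3695 0.204  0.065 ]
tray [ 0.6265 -0.2885  0.024 ]
tray [ 0.6146 -0.4374  0.024 ]
tray [ 0.3668 -0.4155  0.024 ]
tray [ 0.3818 -0.2626  0.024 ]
cam in tool [ 0.08398071  0.00027502 -0.15971958] [[ 0.   -0.96 -0.29]
 [ 1.    0.   -0.  ]
 [ 0.   -0.29  0.96]]
```

Run:
```python
from h import *
s=robot.get_state(); robot.move_linear([*s["ee_pos"][:2],.32]); 
robot.move_ptp([.56,-.01,.30],down(-np.pi/2))
c=robot.camera_info("wrist"); im=robot.grab_frame("wrist")
import pickle; pickle.dump(c,open("c_w1.pkl","wb"))
cv2.imwrite("pics/w1.png",im[:,:,::-1]); print(robot.get_state()["time"])
def proj(p):
    R=cv2.Rodrigues(c["rvec"])[0]; q=R@np.array(p)+c["tvec"]; th=np.arctan2(np.hypot(q[0],q[1]),q[2]); return (np.array([c["cx"],c["cy"]])+c["fx"]*th*q[:2]/np.hypot(*q[:2])).round(1)
print(proj([.596,.04,.06]),proj([.597,-.088,.088]))
```

```text
3.475
[272.1 169.7] [394.8 172.5]
```

View pics/w1.png

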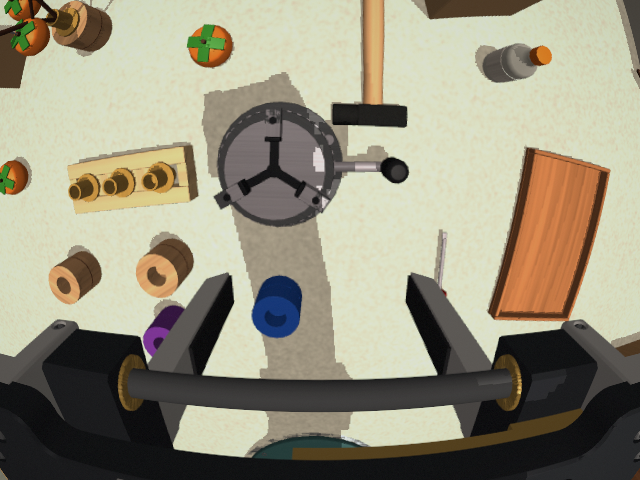

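The wrist view shows the chuck face centre at about (273,169), the knob top at (395,170), and the mallet head just above it at columns 332–407, lower edge row 126. I'll crop in to read the jaws and the mallet clearance.

Run:
```python
from h import *
import pickle
a=cv2.imread("pics/w1.png"); cv2.imwrite("pics/c2.png",cv2.resize(a[92:232,205:419],None,fx=3.7,fy=3.7,interpolation=cv2.INTER_CUBIC))
c=pickle.load(open("c_w1.pkl","rb"))
for p,z in [((275,168),.06),((395,170),.088),((332,126),.03),((407,127),.03),((332,104),.03),((407,104),.03)]: print(p,px2w("wrist",*p,z,c).round(4))
```

```text
(275, 168) [0.5978 0.0368 0.06  ]
(395, 170) [ 0.5996 -0.0881  0.088 ]
(332, 126) [ 0.6428 -0.0257  0.03  ]
(407, 127) [ 0.6438 -0.113   0.03  ]
(332, 104) [ 0.6682 -0.0256  0.03  ]
(407, 104) [ 0.6709 -0.1125  0.03  ]
```

View pics/c2.png

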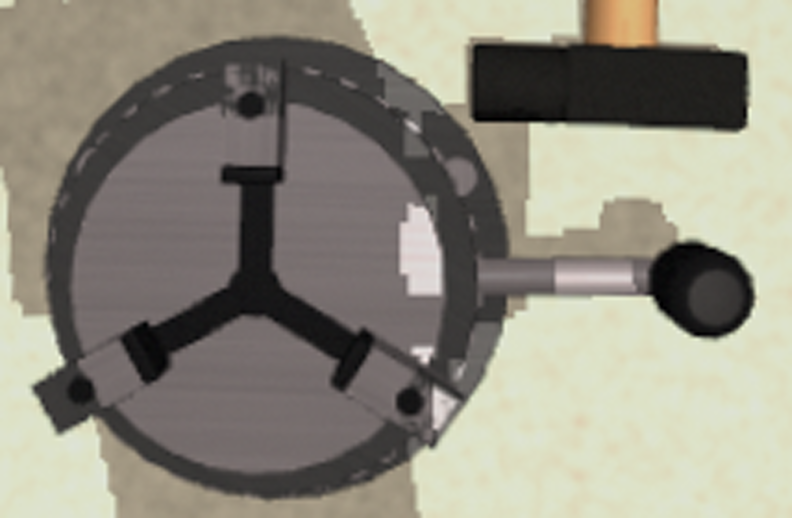

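The crop puts the knob top centre at wrist pixel (399,171), which is about 130 mm from the axis. The mallet head is only about 28 mm thick, so the knob and fingertips pass above it. Next I'll open the chuck to its stop to find its zero.

```bash
cat >> h.py <<'E'
C=np.array([.597,.0385]); RK=.130; ZK=.072
def knob(th,z=ZK,r=RK): return np.array([C[0]+r*np.cos(th),C[1]+r*np.sin(th),z])
def kfr(th): return down(th+np.pi/2)
def tang(th): return np.array([-np.sin(th),np.cos(th),0])   # counter-clockwise = opening
def swing(th,goal,fmax):
    """Holding the knob at angle th, swing to goal; stop when the tangential force passes fmax."""
    f0=robot.get_state()["force"]; sg=np.sign(goal-th); log=[]
    while sg*(goal-th)>1e-4:
        th+=sg*min(.06,abs(goal-th))
        hit=robot.move_linear(knob(th),.08,kfr(th),threshold=fmax)
        s=robot.get_state(); p=s["ee_pos"][:2]-C; ta=np.arctan2(p[1],p[0])
        ft=-sg*(s["force"]-f0)@tang(ta); log.append((round(ta,3),round(ft,1)))
        if hit or ft>fmax: break
    print(log); return ta
def grab_knob(th):
    robot.gripper_to(.06)
    robot.move_ptp(knob(th,.20),kfr(th)); robot.move_linear(knob(th),.12,threshold=15)
    robot.gripper_to(0); s=robot.get_state(); p=s["ee_pos"][:2]-C
    print("grab",s["opening"],s["grasp_force"],s["force"],p); return np.arctan2(p[1],p[0])
def leave_knob():
    robot.gripper_to(.06); s=robot.get_state(); robot.move_linear([*s["ee_pos"][:2],.20],.2)
E
python3 - <<'E'
from h import *
p=np.array([.597,-.0905])-C; th=np.arctan2(p[1],p[0])
th=grab_knob(th); t=swing(th,th+.9,7); print(th,t); s=robot.get_state(); print(s["force"],s["time"],s["opening"],s["ee_pos"])
E
```

```text
grab 0.02543970878749425 30.000149875413626 [ 0.41367303 -0.87606402  0.57779311] [ 0.00017605 -0.13009769]
[(np.float64(-1.506), np.float64(-1.3)), (np.float64(-1.448), np.float64(-3.7)), (np.float64(-1.389), np.float64(-2.2)), (np.float64(-1.329), np.float64(-2.1)), (np.float64(-1.27), np.float64(-2.0)), (np.float64(-1.21), np.float64(-2.1)), (np.float64(-1.15), np.float64(-2.8)), (np.float64(-1.09), np.float64(-2.6)), (np.float64(-1.03), np.float64(-3.2)), (np.float64(-1.004), np.float64(29.2))]
-1.5694430950498142 -1.003857308112761
[-27.73861809 -11.0894367   25.73278576] 9.925 0.025359756588813086 [ 0.66668846 -0.07095972  0.07153177]
```

Run:
```python
from h import *
im=robot.grab_frame("scene"); w=robot.grab_frame("wrist")
a=cv2.resize(im[170:320,160:360],None,fx=2,fy=2,interpolation=cv2.INTER_CUBIC)
b=cv2.resize(w[60:380],None,fx=.625,fy=.625*300/200)
cv2.imwrite("pics/k1.png",np.hstack([a,b])[:,:,::-1])
s=robot.get_state();print(s["force"],s["moment"],s["ee_pos"])
```

```text
[-26.85204246 -11.88715123  24.82610418] [-2.76438824  6.26340536  0.1335249 ] [ 0.66668815 -0.07100284  0.07154384]
```

View pics/k1.png

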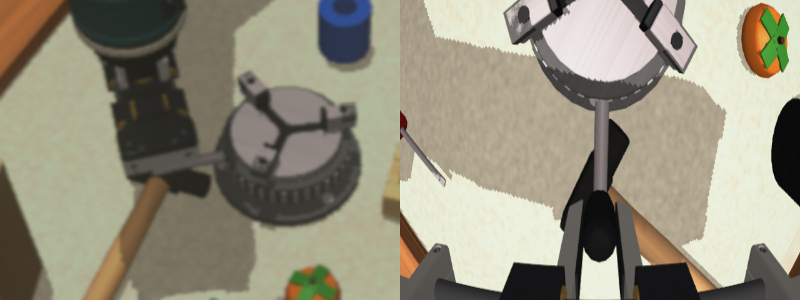

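The picture shows the knob in the gripper, clear of the mallet, with the jaws fully out. The handle is at its open stop, θ0 ≈ -1.005, so it started at a sleeve turn of about 0.56. Next I'll check the pots and put the near one on the chuck.

```bash
cat >> h.py <<'E'
TH0=-1.005; GH=.048
POT={"A":([90,359],),"B":([315,323],)}
def find_pot(k):
    """Shift of the pot in the top view since the first picture, by template matching."""
    u=190+POT[k][0][0]/3.8-.4; v=195+POT[k][0][1]/3.8-.4; i,j=round(u),round(v)
    t=cv2.imread("pics/top0.png")[j-15:j+16,i-15:i+16]; g=np.ascontiguousarray(robot.grab_frame("top")[:,:,::-1])
    o=np.array([i-55,j-55]); m=cv2.matchTemplate(g[o[1]:o[1]+110,o[0]:o[0]+110],t,cv2.TM_CCOEFF_NORMED)
    _,sc,_,l=cv2.minMaxLoc(m); d=np.array(l)+15+o-[i,j]
    w=px2w("top",u+d[0],v+d[1],.065); print("pot",k,"shift px",d,"score",round(sc,3),w.round(4)); return w[:2]
def pick(xy,z,yaw,op=.094,close=0):
    robot.gripper_to(op); robot.move_ptp([*xy,z+.14],down(yaw)); hit=robot.move_linear([*xy,z],.15,threshold=15)
    robot.gripper_to(close); s=robot.get_state(); print("pick hit",hit,s["opening"],s["grasp_force"])
def chk(m=""):
    s=robot.get_state(); print(m,"t",round(s["time"],1),"F",s["force"].round(1),"p",s["ee_pos"].round(4),"op",round(s["opening"],4),"gf",round(s["grasp_force"],1))
E
python3 - <<'E'
from h import *
robot.move_linear(knob(TH0-.02),.05,kfr(TH0)); chk("relaxed")
leave_knob(); chk()
find_pot("A"); w=find_pot("B")
if 1:
    pick(w,GH,np.pi/2); robot.move_linear([*w,.20],.2); chk("lift")
    robot.move_ptp([*C,.20],down(np.pi/2)); robot.move_linear([*C,.06+GH+.012],.15)
    print(robot.move_linear([*C,.06+GH-.003],.04,threshold=5)); chk("down")
    robot.gripper_to(.094); chk(); robot.move_linear([*C,.30],.25)
    robot.move_ptp([.54,.0385,.30],down(-np.pi/2))
    c=robot.camera_info("wrist"); im=robot.grab_frame("wrist"); cv2.imwrite("pics/w2.png",im[60:300,140:460,::-1])
    print(px2w("wrist",300,170,.125,c)); chk()
E
```

```text
relaxed t 10.3 F [-4.  -1.5  6. ] p [ 0.663  -0.0732  0.0717] op 0.0255 gf 30.0
 t 11.8 F [-0.4 -0.2 -0.3] p [ 0.664  -0.0728  0.1988] op 0.0602 gf 0.0
pot A shift px [0 0] score 0.998 [0.4513 0.3508 0.065 ]
pot B shift px [0 0] score 0.998 [0.4727 0.1914 0.065 ]
pick hit False 0.059553312565443474 29.846211683470756
lift t 16.5 F [-0.2 -0.3 -2.1] p [0.4723 0.191  0.1989] op 0.0594 gf 29.8
True
down t 18.3 F [ 0.8  0.  -1.8] p [0.5972 0.0383 0.1073] op 0.0597 gf 30.0
 t 19.0 F [ 0.2  0.  -0.3] p [0.597  0.0383 0.1076] op 0.0938 gf 0.0
[0.58319257 0.05569001 0.125     ]
 t 22.6 F [0.7 0.1 0.1] p [0.54   0.0385 0.2999] op 0.0939 gf 0.0
```

View pics/w2.png

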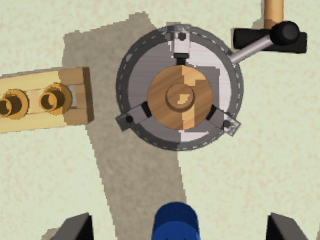

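The pot stands centred between the open jaws, bore at crop pixel (180,97). Now I'll clamp it.

Run:
```python
from h import *
th=grab_knob(TH0-.01); t=swing(th,TH0-1.13,16); print(t-TH0); chk()
leave_knob(); chk()
robot.move_ptp([.54,.0385,.30],down(-np.pi/2))
c=robot.camera_info("wrist"); im=robot.grab_frame("wrist"); cv2.imwrite("pics/w3.png",cv2.resize(im[60:300,140:460,::-1],None,fx=2,fy=2))
import pickle; pickle.dump(c,open("c_w3.pkl","wb"))
```

```text
grab 0.025373935788061335 30.000531948753633 [-0.49196856 -1.75853257  2.44877396] [ 0.06854538 -0.11080022]
[(np.float64(-1.079), np.float64(-0.7)), (np.float64(-1.137), np.float64(-1.2)), (np.float64(-1.197), np.float64(-0.9)), (np.float64(-1.256), np.float64(-1.2)), (np.float64(-1.316), np.float64(-1.8)), (np.float64(-1.376), np.float64(-1.7)), (np.float64(-1.436), np.float64(-1.8)), (np.float64(-1.496), np.float64(-2.4)), (np.float64(-1.556), np.float64(-1.0)), (np.float64(-1.617), np.float64(-2.9)), (np.float64(-1.677), np.float64(-3.4)), (np.float64(-1.737), np.float64(-3.0)), (np.float64(-1.798), np.float64(-2.2)), (np.float64(-1.857), np.float64(-1.4)), (np.float64(-1.918), np.float64(-0.9)), (np.float64(-1.977), np.float64(-1.1)), (np.float64(-2.037), np.float64(-0.9)), (np.float64(-2.097), np.float64(-0.4)), (np.float64(-2.135), np.float64(0.1))]
-1.1297172142442014
 t 31.8 F [-4.8 -8.8  6. ] p [ 0.5273 -0.0718  0.072 ] op 0.0254 gf 30.0
 t 33.3 F [ 0.5 -0.1 -0.4] p [ 0.5269 -0.0714  0.199 ] op 0.0599 gf 0.0
```

View pics/w3.png

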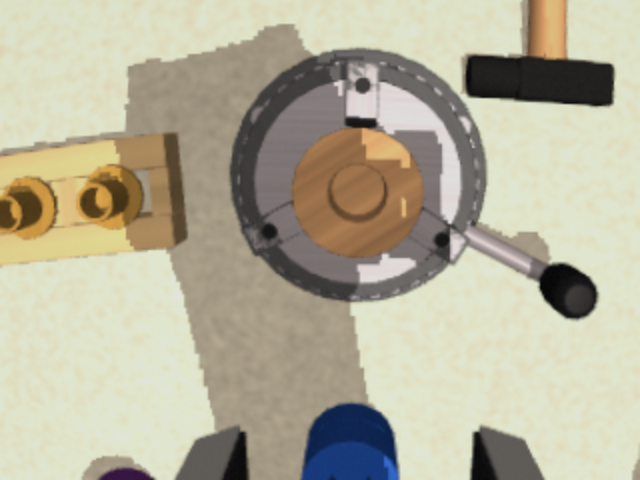

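The jaws sit against the pot. The knob top is at crop pixel (575,293), the pot bore at (357,191), and the right-hand socket's collar at about (97,200).

Run:
```python
from h import *
import pickle; c=pickle.load(open("c_w3.pkl","rb"))
f=lambda x,y,z:px2w("wrist",x/2+140,y/2+60,z,c)
k=f(575,293,.088); p=k[:2]-C; print(k,np.hypot(*p),TH0-np.arctan2(p[1],p[0]))
print("pot",f(357,191,.125),"sock",f(97,200,.071), "pot rim",f(358,193,.125))
```

```text
[ 0.54173278 -0.07589862  0.088     ] 0.12704924512649707 1.015841568962065
pot [0.59597157 0.0385055  0.125     ] sock [0.58984398 0.17961763 0.071     ] pot rim [0.59506804 0.03805732 0.125     ]
```

Run:
```python
from h import *
th=grab_knob(TH0-1.03); chk(); t=swing(th,TH0-1.2,15); print(th-TH0,t-TH0); chk(); print(robot.get_state()["moment"])
robot.pause(.3); leave_knob(); chk()
```

```text
grab 0.02530684340952663 30.000148660037667 [ 1.52400345 -1.63393826  0.94261103] [-0.05804852 -0.11636603]
 t 37.6 F [ 1.5 -1.6  0.9] p [ 0.539  -0.0779  0.0721] op 0.0253 gf 30.0
[(np.float64(-2.093), np.float64(-0.4)), (np.float64(-2.152), np.float64(-0.5)), (np.float64(-2.163), np.float64(36.1))]
-1.028518886983731 -1.1577460538512998
 t 38.4 F [ 32.8 -19.8 -26.2] p [ 0.5245 -0.0693  0.0727] op 0.0255 gf 30.0
[-4.32480098 -7.28694059 -0.05579466]
 t 40.2 F [ 0.5  0.6 -0.6] p [ 0.5193 -0.0662  0.199 ] op 0.0599 gf 0.0
```

The hard stop is at 1.158 by my zero, so that zero is right and the pot is firmly clamped. Next I'll press in the socket.

```bash
cat >> h.py <<'E'
SOCK=[np.array([.5897,.1800]),np.array([.5855,.2355])]
def socket_in(i):
    xy=SOCK[i]; pick(xy,.062,0,op=.05); robot.move_linear([*xy,.17],.2); chk("socket lifted")
    P=C+[-.0005,0]
    robot.move_linear([*P,.215],.25); h=robot.move_linear([*P,.168],.08,threshold=5); chk(f"entry hit {h}")
    return h
def press():
    s=robot.get_state(); h=robot.move_linear([*s["ee_pos"][:2],.147],.03,threshold=26); chk(f"press hit {h}")
E
python3 - <<'E'
from h import *
if not socket_in(0): press()
E
```

```text
pick hit False 0.021212743367783244 30.000786781311035
socket lifted t 43.9 F [-0.   0.1 -1. ] p [0.5892 0.1796 0.1689] op 0.0211 gf 30.0
entry hit False t 45.4 F [-0.5 -4.2 -2.9] p [0.5963 0.0383 0.1679] op 0.0214 gf 30.0
press hit True t 46.0 F [-0.9 -0.4  3.7] p [0.5967 0.0376 0.1507] op 0.0214 gf 30.0
```

```bash
cat >> h.py <<'E'
def tamp():
    robot.gripper_to(.05); s=robot.get_state(); robot.move_linear([*s["ee_pos"][:2],.21],.2)
    robot.gripper_to(0); h=robot.move_linear([*C,.171],.04,threshold=24); chk(f"tamp hit {h}")
    robot.move_linear([*C,.24],.2)
E
python3 - <<'E'
from h import *
tamp()
robot.move_ptp([.54,.0385,.32],down(-np.pi/2))
im=robot.grab_frame("wrist"); a=im[60:300,140:460]; s=robot.grab_frame("scene")[180:300,240:400]
cv2.imwrite("pics/w4.png",np.hstack([cv2.resize(a,(400,300)),cv2.resize(s,(400,300),interpolation=cv2.INTER_CUBIC)])[:,:,::-1]); find_pot("A"); chk()
E
```

```text
tamp hit True t 48.7 F [-4.7 -1.1 11. ] p [0.5968 0.0381 0.1793] op 0.0002 gf 6.0
pot A shift px [0 0] score 0.999 [0.4513 0.3508 0.065 ]
 t 50.6 F [0.  0.2 0.4] p [0.54   0.0384 0.3196] op 0.0002 gf 0.0
```

View pics/w4.png

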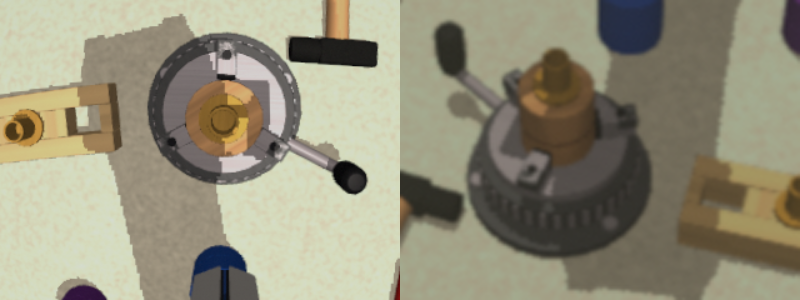

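The socket's flange lies flush on the pot, and the tamp stopped at z = 0.1793 against an expected 0.179. Now I'll open the chuck and carry the pot to the tray.

```bash
cat >> h.py <<'E'
TR=[np.array([.552,-.356]),np.array([.442,-.346])]
def open_chuck(th):
    th=grab_knob(th); t=swing(th,TH0+.005,10); print("open at",t-TH0); chk()
    robot.move_linear(knob(TH0-.005),.05,kfr(TH0)); leave_knob()
def to_tray(i):
    pick(C,.06+GH,np.pi/2); robot.move_linear([*C,.26],.2); chk("pot lifted")
    y=-np.pi/2-.097; robot.move_ptp([*TR[i],.20],down(y)); robot.move_linear([*TR[i],.07],.15)
    h=robot.move_linear([*TR[i],.049],.04,threshold=5); chk(f"tray hit {h}")
    robot.gripper_to(.094); robot.move_linear([*TR[i],.22],.2); chk()
E
python3 - <<'E'
from h import *
open_chuck(TH0-1.06); to_tray(0)
robot.grab_frame("top"); find_pot("A")
cv2.imwrite("pics/top1.png",robot.grab_frame("top")[100:350,150:550,::-1])
E
```

```text
grab 0.02542618431058648 29.999899570830166 [ 3.27626537 -4.87646974  0.00695367] [-0.0612353 -0.1151307]
[(np.float64(-1.993), np.float64(0.4)), (np.float64(-1.935), np.float64(1.2)), (np.float64(-1.877), np.float64(0.9)), (np.float64(-1.818), np.float64(1.1)), (np.float64(-1.758), np.float64(1.5)), (np.float64(-1.699), np.float64(0.8)), (np.float64(-1.638), np.float64(-0.3)), (np.float64(-1.578), np.float64(0.6)), (np.float64(-1.518), np.float64(-0.1)), (np.float64(-1.458), np.float64(0.1)), (np.float64(-1.397), np.float64(-0.9)), (np.float64(-1.337), np.float64(-0.9)), (np.float64(-1.277), np.float64(-1.9)), (np.float64(-1.217), np.float64(-1.7)), (np.float64(-1.156), np.float64(-1.7)), (np.float64(-1.096), np.float64(-2.8)), (np.float64(-1.036), np.float64(-2.7)), (np.float64(-1.006), np.float64(5.0))]
open at -0.000914585629602227
 t 59.2 F [-1.7 -6.2  9.4] p [ 0.6666 -0.0713  0.0722] op 0.0253 gf 30.0
pick hit False 0.059336671613599595 30.000620163045824
pot lifted t 65.1 F [ 0.4 -0.2 -3. ] p [0.5965 0.0382 0.2588] op 0.0596 gf 30.0
tray hit True t 68.6 F [ 0.3 -0.4 -1.2] p [ 0.5519 -0.3558  0.0529] op 0.0589 gf 30.0
 t 70.3 F [ 0.5  0.8 -0.1] p [ 0.5517 -0.3556  0.2189] op 0.094 gf 0.0
pot A shift px [0 0] score 0.998 [0.4513 0.3508 0.065 ]
```

View pics/top1.png

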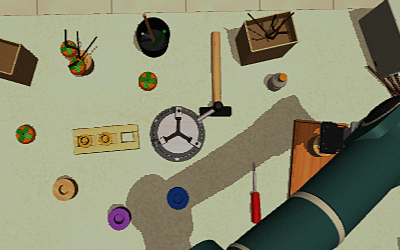

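The chuck is empty and open, the first pot is in the tray (under the arm in this view), and pot A has not moved. On to pot A.

Run:
```python
from h import *
w=find_pot("A")
robot.move_ptp([.45,.15,.28],down(np.pi/2)); w=find_pot("A")
pick(w,GH,np.pi/2); robot.move_linear([*w,.20],.2); chk("lift")
if robot.get_state()["opening"]<.055: raise SystemExit("missed")
robot.move_ptp([*C,.22],down(np.pi/2)); robot.move_linear([*C,.06+GH+.012],.15)
print(robot.move_linear([*C,.06+GH-.003],.04,threshold=5)); chk("down")
robot.gripper_to(.094); robot.move_linear([*C,.22],.25)
th=grab_knob(TH0-.005); t=swing(th,TH0-1.14,20); print(t-TH0); chk()
leave_knob()
robot.move_ptp([.54,.0385,.30],down(-np.pi/2))
im=robot.grab_frame("wrist"); cv2.imwrite("pics/w5.png",cv2.resize(im[60:300,140:460,::-1],None,fx=1.5,fy=1.5)); chk()
```

```text
pot A shift px [0 0] score 0.998 [0.4513 0.3508 0.065 ]
pot A shift px [0 0] score 0.97 [0.4513 0.3508 0.065 ]
pick hit False 0.05906222144377896 30.00064954161644
lift t 76.3 F [-0.7 -0.5 -2.5] p [0.451  0.3503 0.1989] op 0.0591 gf 30.0
True
down t 78.8 F [-0.3  0.3 -0.3] p [0.5971 0.0384 0.1072] op 0.0594 gf 30.0
grab 0.02536658351770131 30.000340162623615 [-0.09011382 -0.41096528  1.51213946] [ 0.06914269 -0.11010447]
[(np.float64(-1.073), np.float64(-0.9)), (np.float64(-1.131), np.float64(-1.7)), (np.float64(-1.19), np.float64(-1.7)), (np.float64(-1.25), np.float64(-1.7)), (np.float64(-1.31), np.float64(-1.0)), (np.float64(-1.37), np.float64(-2.2)), (np.float64(-1.43), np.float64(-2.6)), (np.float64(-1.49), np.float64(-1.8)), (np.float64(-1.55), np.float64(-2.5)), (np.float64(-1.61), np.float64(-1.8)), (np.float64(-1.67), np.float64(-2.3)), (np.float64(-1.73), np.float64(-2.0)), (np.float64(-1.79), np.float64(-1.8)), (np.float64(-1.85), np.float64(-1.0)), (np.float64(-1.91), np.float64(-1.7)), (np.float64(-1.969), np.float64(-0.5)), (np.float64(-2.029), np.float64(-0.7)), (np.float64(-2.089), np.float64(1.0)), (np.float64(-2.144), np.float64(0.7))]
-1.1389548441968236
 t 88.2 F [-3.3 -6.8  4.8] p [ 0.5264 -0.0709  0.072 ] op 0.0253 gf 30.0
 t 90.8 F [-0.3  0.2 -0. ] p [0.5398 0.0379 0.2991] op 0.0601 gf 0.0
```

View pics/w5.png

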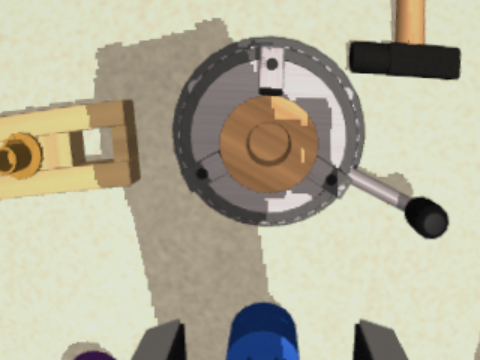

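The second pot is clamped, with the knob at crop pixel (427,218) as before and the sleeve turned to 1.139. Next come its socket, the tamp, opening the chuck, and the tray.

Run:
```python
from h import *
if socket_in(1): raise SystemExit("entry blocked")
press(); z=robot.get_state()["ee_pos"][2]
if z>.153: raise SystemExit("not home")
tamp()
open_chuck(TH0-1.06); to_tray(1)
robot.move_ptp([.35,-.35,.35],down(-np.pi/2)) 
w=robot.grab_frame("wrist"); cv2.imwrite("pics/w6.png",w[:,:,::-1]); chk()
```

```text
pick hit False 0.021400550206424732 30.000649988651276
socket lifted t 94.6 F [-0.8  0.3 -1. ] p [0.585  0.2351 0.1688] op 0.0218 gf 30.0
entry hit True t 96.1 F [ 1.1 -2.7 -1.8] p [0.5955 0.038  0.1731] op 0.0216 gf 30.0entry blocked
```

Run:
```python
from h import *
h=robot.move_linear([*(C+[-.0005,0]),.166],.04,threshold=9); chk(f"re-entry {h}"); print(robot.get_state()["moment"])
```

```text
re-entry False t 96.5 F [ 1.1 -5.1 -2.5] p [0.5964 0.0377 0.1655] op 0.0215 gf 30.0
[-1.52247474 -0.3461735  -0.02839144]
```

Run:
```python
from h import *
s=robot.get_state(); robot.move_linear([.5965,.0368,s["ee_pos"][2]],.03); chk("centred")
press(); z=robot.get_state()["ee_pos"][2]
if z>.153: raise SystemExit("not home")
tamp()
open_chuck(TH0-1.06); to_tray(1)
robot.move_ptp([.42,-.35,.35],down(-np.pi/2)) 
w=robot.grab_frame("wrist"); cv2.imwrite("pics/w6.png",w[:,:,::-1]); chk()
```

```text
centred t 96.7 F [-0.2 -1.5 -0.7] p [0.5965 0.0369 0.1654] op 0.0213 gf 30.0
press hit True t 97.2 F [0.1 0.5 3.5] p [0.5968 0.0366 0.1505] op 0.0215 gf 30.0
tamp hit True t 99.9 F [-3.6 -0.6 11.8] p [0.5969 0.038  0.1793] op 0.0005 gf 5.8
grab 0.025203341050587615 29.999960067216307 [ 3.37777833 -4.81604805 -0.66802368] [-0.06121366 -0.11517844]
[(np.float64(-1.993), np.float64(0.7)), (np.float64(-1.934), np.float64(0.7)), (np.float64(-1.876), np.float64(1.5)), (np.float64(-1.817), np.float64(2.3)), (np.float64(-1.758), np.float64(2.0)), (np.float64(-1.698), np.float64(0.9)), (np.float64(-1.638), np.float64(1.0)), (np.float64(-1.578), np.float64(-0.3)), (np.float64(-1.517), np.float64(0.2)), (np.float64(-1.457), np.float64(0.4)), (np.float64(-1.397), np.float64(-1.3)), (np.float64(-1.337), np.float64(-0.9)), (np.float64(-1.276), np.float64(-1.0)), (np.float64(-1.216), np.float64(-2.2)), (np.float64(-1.156), np.float64(-1.7)), (np.float64(-1.095), np.float64(-2.5)), (np.float64(-1.035), np.float64(-2.5)), (np.float64(-1.006), np.float64(6.2))]
open at -0.0011585015469879334
 t 108.4 F [-2.4 -7.3  9.2] p [ 0.6666 -0.0713  0.0722] op 0.0254 gf 30.0
pick hit False 0.0590138099716378 30.000438848510385
pot lifted t 114.2 F [ 0.1 -0.4 -2.1] p [0.5965 0.0382 0.2588] op 0.0597 gf 30.0
tray hit True t 117.8 F [-1.4  0.2 -2.4] p [ 0.442  -0.3458  0.0529] op 0.0589 gf 30.0
 t 119.5 F [-0.2  0.9  0.1] p [ 0.4417 -0.3456  0.219 ] op 0.0939 gf 0.0
 t 120.2 F [ 0.6 -0.  -0.8] p [ 0.42   -0.3495  0.3489] op 0.0939 gf 0.0
```

View pics/w6.png

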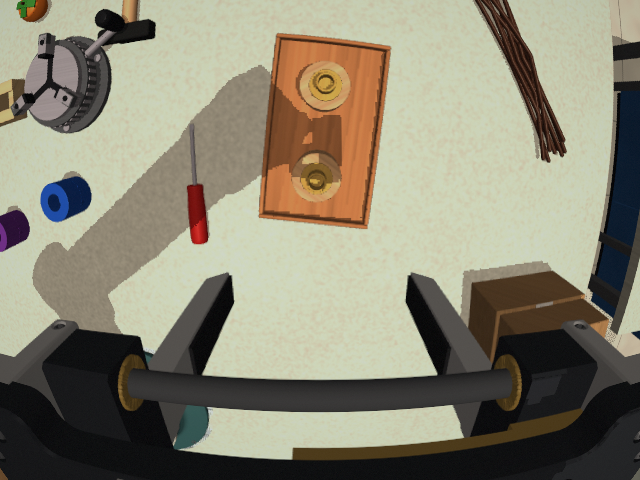

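Both finished pots stand upright in the tray, at (324,85) and (316,180). The chuck is empty with its handle open, at (110,20), and nothing else has been disturbed. I'll hand it in.

```bash
python3 -c "
from rig import robot
print(robot.sign_off())"
```

```text
the job is handed in; nothing more can be done
None
```

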